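Set out the order station in its matching holders

ROBOT

A 6-joint arm with a two-finger parallel gripper is mounted at the origin on a cart in front of the work surface, level with it; the furniture and walls round the work are solid. World frame = base frame: x ahead of the robot, y to its left, z up, the work surface at z = 0. Lengths are in m, angles in degrees, forces in N, time in s.
With the tool pointing down it reaches from about 0.4 to 0.825 m from the base axis. Payload 7 kg.
Tool frame: the origin (TCP) lies on the centre line of the jaws, within the pads' length; the fingertips stand 19 mm ahead of it and the grasp point (between the pads) is the TCP (r.tip_extent is the distance from the TCP to the fingertips, in m); z points along the fingers, y is the line along which they close (so a half turn about z gives the same grasp; the last joint's range is limited). The gripper opens to 88 mm and grips with 3 to 60 N. Pads are 19 mm wide; open, the fingers measure 130 mm over their backs; the gripper's body (78 mm by 193 mm) begins 47 mm behind the grasp point.
Start: joints at [-55.972, 20.546, 0.682, 0, -70.136, -16.507], TCP at [0.203, -0.644, 0.246] pointing down, gripper open.
Joint ranges: [-176.03, 176.03], [-82.01, 121.73], [-58.28, 71.71], [-173.87, 95.51], [-174.79, -0.11], [-173.66, 173.66]. Speed limits (degrees/s): [136.94, 136.94, 172.46, 180, 180, 180].

INTERFACE

Orientations are given as [roll, pitch, yaw] about the fixed x, y, z axes, in that order (R = Rz(yaw) Ry(pitch) Rx(roll)).
In Python, from plant import r gives the robot as it stands. The module is installed in compiled form; this text tells all that it offers.
- The arm moves only by the tool jog_arm, never from a script. Its argument "deltas" is a list that holds one entry, the list of rows, each a list of 5 numbers: the opening, from -1 (shut) to 1 (fully open), then the shift along the world's x, y, z in cm, then the turn about the world's z in rad. In form: [[[claw, dx, dy, dz, turn], ...]]. A call has 1 to 8 rows; each row shifts and turns the commanded pose from where the row before left it; what a row does not reach is not made up. A row lasts 1/8 s, in which the tool goes at most 62.5 mm and 10.7 degrees, less where a joint would pass 70% of its speed; a pose out of reach is approached as far as the arm can. A call with a gripper value outside its range is refused whole. The fingers move at their own pace and stop on an object; "force" is the grip in N (left out, the last holds). Time passes only in rows, so rows that do not move let the fingers close. It gives the time, the measured TCP pose, the force, the opening and the grip force at its end, in the units of the state.
- r.get_state(): the state, without advancing time (a new reading comes with each control period).
- r.capture(name): name is "side" or "top"; returns the picture (480x640x3 uint8, blue, green, red); there is no depth.
- r.camera_info(name): a dict with "fx", "fy", "cx", "cy" (pixels), "k1" (the pictures are not rectified: a ray, as slopes to the right and down, at radius r is drawn at 1 + k1 r^2 times it, then the intrinsics apply), "view" (4x4, takes a point from world to camera coordinates). Camera axes: x right, y up, looking along -z (the intrinsics and any distortion apply to the point x, -y, -z); pixel columns grow to the right and rows downward; lengths in m; the calibration is good to about 2 mm. A picture is of the moment at which its call begins. camera_info takes no time and is no camera call.
- r.close_job(): hands the job in; it is judged then, once.
The state is a dict: "time_s": time; "joints": joint angles; "qd": joint speeds; "joint_torque": joint torques, N m; "tcp_pos": TCP position; "eef_rot": TCP orientation; "contact_force": force on the tool from outside, world axes, zero at the start; "moment": the same for the moment, N m; "gripper_width": finger opening in m; "gripper_force": force on a finger pad.
Only numpy, scipy, OpenCV 4.12 (cv2) and the standard library are available. Lean on these libraries where they do the work, as an engineer would, in place of code of your own. Each camera call takes 0.05 s, during which the arm holds its last target. There are 200 camera calls.

TASK

Set out the order station: put the shaker in the small round holder, the tin in the large round holder, the order pad flat in the tray with four corner guides, and the marker pen lengthwise in the pen rest, each fully seated inside the rims of its own holder. Keep the shaker and the tin upright all the time, and leave the tape roll and the deli tub where they are.

Things in the scene. Friction and masses are not known exactly. Their poses are not given: they have to be found in the camera images.
- shaker: loose glass salt shaker with a white body and a light grey perforated cap, an upright round cylinder 43 mm in diameter up to 62 mm high, cap 40 mm in diameter, 86 mm high in all, about 0.13 kg. Its origin is the centre of its underside, z up along its axis; x and y have no meaning (round).
- tin: loose closed food tin with a printed paper label, an upright cylinder 57 mm in diameter, 72 mm high, about 0.18 kg. Its origin is the centre of its underside, z up along its axis; x and y have no meaning (round).
- pad: loose rigid order pad, white with a red strip along one short edge, lying flat: 100 mm long (its x) by 63 mm wide (its y) by 13 mm thick, about 0.07 kg; gripped across the 63 mm. Its origin is the centre of its underside, z up.
- pen: loose marker pen, black with a light grey middle, lying flat: 138 mm long (its x), 12 mm thick (its y and z), about 15 g; its sides are flat enough that it does not roll. Its origin is the centre of its underside, z up.
- shaker_holder: fixed dark steel round holder, the smaller of the two, for the shaker: a foot disc 80 mm in diameter and 3 mm thick carrying a round rim of 60 mm inner and 68 mm outer diameter, rim top 13 mm above the table. The thing stands inside the rim on the disc, 3 mm above the table. Its origin is the centre of its underside, z up; origin at table height on the axis.
- tin_holder: fixed dark steel round holder, the larger of the two, for the tin: a foot disc 96 mm in diameter and 3 mm thick carrying a round rim of 76 mm inner and 84 mm outer diameter, rim top 13 mm above the table. The thing stands inside the rim on the disc, 3 mm above the table. Its origin is the centre of its underside, z up; origin at table height on the axis.
- pad_tray: fixed dark steel tray for the pad: plate 126 (x) by 88 (y) mm, 3 mm thick, with an upright L-shaped guide at each corner, tops 12 mm above the table, legs 24 mm. Inside the guides 118 (x) by 80 (y) mm; the middle 78 mm of each long side is open for fingers. The pad lies on the plate (3 mm above the table), long side along x, either way round. Origin: centre of the underside, at table height; z up.
- pen_rest: fixed dark steel pen rest: narrow plate 164 (x) by 44 (y) mm, 3 mm thick, with a raised saddle 34 mm long at each end. Saddle floors 8 mm above the table; side lips 28 mm apart and closed outer ends (156 mm apart inside) rise to 18 mm. The middle 96 mm is open for fingers. The pen lies on both floors along x, either way round. Origin: centre of the underside, at table height; z up.
- tape: loose bystander: roll of beige paper tape lying flat, 89 mm outer diameter, 24 mm high. Leave it alone. Its origin is the centre of its underside, z up.
- tub: loose bystander: small round tan deli tub with a white snap lid, 68 mm in diameter, 56 mm high. Leave it alone. Its origin is the centre of its underside, z up.

How it is judged (in metres and radians):
At the end, for the whole second after the job is handed in: Each thing rests released in its own holder, underside within 2.5 mm of the holder floor, within 12 mm of its middle (pad, pen: each way). Shaker, tin and pad level within 0.1 rad; long sides of pad and pen along those of their holders within 0.25 and 0.2 rad (z of shaker in the frame of shaker_holder between 0.0005 and 0.0055 m and angle between each of shaker, tin, pad's own z axis and vertical below 0.1 rad and linear speed of each of shaker, tin, pad, pen below 0.02 m/s and angular speed of each of shaker, tin, pad, pen below 0.2 rad/s and horizontal distance between shaker and shaker_holder below 0.012 m and z of tin in the frame of tin_holder between 0.0005 and 0.0055 m and horizontal distance between tin and tin_holder below 0.012 m and z of pad in the frame of pad_tray between 0.0005 and 0.0055 m and x of pad in the frame of pad_tray between -0.012 and 0.012 m and y of pad in the frame of pad_tray between -0.012 and 0.012 m and angle between the x axis of pad and the x axis of pad_tray, either way round below 0.25 rad and z of pen in the frame of pen_rest between 0.0055 and 0.0105 m and angle between the x axis of pen and the x axis of pen_rest, either way round below 0.2 rad and x of pen in the frame of pen_rest between -0.012 and 0.012 m and y of pen in the frame of pen_rest between -0.012 and 0.012 m); the robot touches nothing.
It fails at once if the shaker or the tin is tipped by more than 0.5 rad (angle between any of shaker, tin's own z axis and vertical above 0.5 rad).
It fails at once if the tape roll or the deli tub is moved by more than 25 mm (distance of any of tape, tub from where it was at the start of the episode above 0.025 m).
It also fails if it takes over 128 s, if anything falls off the work surface, if the arm or the gripper's body presses on something with over 40 N, if the wrist force passes 120 N, or if a joint passes its speed limit or range.

## Working session

There is one attempt and no reset: what is moved stays moved. The work goes in short steps, Python scripts to look and compute and a tool call to move; the robot and the scene stay as the last step left them, time stands still between calls to the robot, and variables do not carry over. Pictures are saved under pics/ and viewed, at most 17 in all, crops included, and the job is handed in when it is done.

Besides the shell and the picture viewer there is one more tool, called after "Emit:" as name(argument=value, ...), one argument or row to a line, values as JSON. jog_arm: Moves the arm, as the interface text tells. Its arguments: {"type":"object","properties":{"deltas":{"type":"array"},"force":{"type":"number"}},"required":["deltas"]}

```bash
mkdir -p pics
python3 - <<'E'
from plant import r
import cv2
for n in("top","side"):
    cv2.imwrite(f"pics/{n}0.png",r.capture(n)); c=r.camera_info(n); print(n,c)
s=r.get_state(); print(s['time_s'],s['tcp_pos'],s['eef_rot'],s['gripper_width'],r.tip_extent)
E
```

```text
top {'fx': 433.92590234857556, 'fy': 433.92590234857556, 'cx': 317.2147283799939, 'cy': 237.2933061183255, 'k1': -0.0607200203457243, 'view': array([[-0.00548434, -0.99992929,  0.01055206, -0.00226429],
       [ 0.98859103, -0.00383315,  0.15057582, -0.54865374],
       [-0.15052472,  0.01125748,  0.98854215, -1.04811832],
       [ 0.        ,  0.        ,  0.        ,  1.        ]])}
side {'fx': 477.53240605141565, 'fy': 477.53240605141565, 'cx': 319.64836820094314, 'cy': 239.5455905572386, 'k1': -0.037096752741303654, 'view': array([[-0.88169108, -0.471415  , -0.01971664,  0.48696754],
       [ 0.24987772, -0.50197866,  0.82799671, -0.17683955],
       [-0.4002274 ,  0.72511056,  0.56038621, -1.09223566],
       [ 0.        ,  0.        ,  0.        ,  1.        ]])}
0.1 [ 0.20306029 -0.64333276  0.24473569] [ 1.79918764e+02 -8.11820620e-03 -1.62487364e+02] 0.08768153361314246 0.019
```

View pics/top0.png

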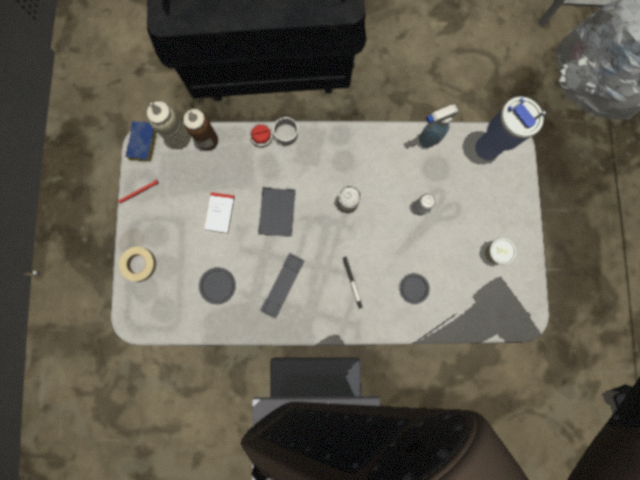

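View pics/side0.png

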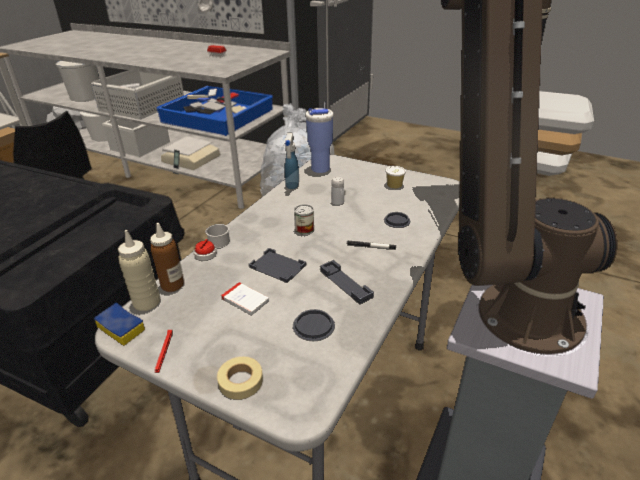

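The top view shows the pad (220,213), tray (277,212), tin (348,200), shaker (425,204), tin holder (217,285), pen rest (283,286), pen (352,282) and shaker holder (414,289). The tape is at (137,264) and the tub at (501,252). The side view shows all of them unobstructed.

```bash
cat > h.py <<'E'
import numpy as np, cv2
from plant import r
def ray(n,px):
    c=r.camera_info(n); V=c['view']
    K=np.array([[c['fx'],0,c['cx']],[0,c['fy'],c['cy']],[0,0,1]])
    u=cv2.undistortPoints(np.float64(px).reshape(-1,1,2),K,np.array([c['k1'],0,0,0,0]))[:,0]
    # model draws 1+k1 r^2 on undistorted slopes
    d=np.c_[u[:,0],-u[:,1],-np.ones(len(u))]@V[:3,:3]
    return -V[:3,:3].T@V[:3,3],d
def plane(n,px,z):
    o,d=ray(n,px); return (o+d*((z-o[2])/d[:,2])[:,None])
def tri(p,q):
    (a,d),(b,e)=ray("top",[p]),ray("side",[q]); d=d[0]/np.linalg.norm(d);e=e[0]/np.linalg.norm(e)
    s=np.linalg.lstsq(np.c_[d,-e],b-a,rcond=None)[0]; P,Q=a+d*s[0],b+e*s[1]
    return (P+Q)/2,np.linalg.norm(P-Q)
def blobs(mask,box,amin=15):
    x0,y0,x1,y1=box; m=np.zeros(mask.shape,np.uint8); m[y0:y1,x0:x1]=mask[y0:y1,x0:x1]
    cs=cv2.findContours(m,cv2.RETR_EXTERNAL,cv2.CHAIN_APPROX_NONE)[0]
    return sorted([c for c in cs if cv2.contourArea(c)>amin],key=cv2.contourArea)[::-1]
E
python3 - <<'E'
from h import *
T=cv2.imread("pics/top0.png"); S=cv2.imread("pics/side0.png")
def dark(I,t): return (I.max(2)<t).astype(np.uint8)*255
for n,I,bx in (("top",T,dict(tray=(250,180,305,243),tinh=(190,260,245,310),rest=(255,245,310,325),shh=(392,265,440,310),pen=(338,250,368,312))),
            ("side",S,dict(tray=(240,245,312,285),tinh=(285,305,340,345),rest=(314,255,380,305),shh=(380,207,415,230),pen=(340,235,400,252)))):
    for k,b in bx.items():
        c=blobs(dark(I,100),b)[0]; w=plane(n,c[:,0],0.003)[:,:2].astype(np.float32)
        R=cv2.minAreaRect(w); e=cv2.fitEllipse(w)
        print(n,k,cv2.boundingRect(c),"rect",np.round(R[0],4),np.round(R[1],4),round(R[2],1),"ell",np.round(e[0],4),np.round(e[1],4))
cv2.imwrite("pics/tc.png",cv2.resize(T[180:325,190:450],None,fx=3,fy=3,interpolation=cv2.INTER_CUBIC))
cv2.imwrite("pics/sc.png",cv2.resize(S[165:345,215:415],None,fx=3,fy=3,interpolation=cv2.INTER_CUBIC))
E
```

```text
top tray (259, 188, 35, 47) rect [0.6235 0.1009] [0.0832 0.1236] 85.4 ell [0.6245 0.1015] [0.0907 0.145 ]
top tinh (200, 268, 35, 35) rect [0.4308 0.2522] [0.0864 0.0876] 45.7 ell [0.431  0.2523] [0.0857 0.0871]
top rest (262, 255, 40, 61) rect [0.4314 0.0854] [0.0387 0.1604] 63.4 ell [0.4297 0.0863] [0.0359 0.2435]
top shh (401, 274, 27, 29) rect [ 0.4217 -0.2535] [0.0675 0.0718] 88.2 ell [ 0.4213 -0.2533] [0.0691 0.0699]
top pen (344, 258, 9, 23) rect [ 0.4718 -0.0832] [0.0594 0.0082] 17.6 ell [ 0.4718 -0.0834] [0.008  0.0649]
side tray (249, 249, 57, 34) rect [0.6279 0.0976] [0.0972 0.1338] 85.2 ell [0.6273 0.0994] [0.1029 0.1575]
side tinh (293, 310, 42, 31) rect [0.4337 0.2524] [0.091 0.097] 53.3 ell [0.4332 0.2521] [0.0895 0.0966]
side rest (320, 261, 54, 43) rect [0.4366 0.078 ] [0.0556 0.1802] 63.7 ell [0.4361 0.0795] [0.0565 0.2212]
side shh (385, 212, 25, 16) rect [ 0.4242 -0.2581] [0.0722 0.0877] 21.7 ell [ 0.4239 -0.2564] [0.0726 0.0857]
side pen (347, 241, 24, 6) rect [ 0.4749 -0.0873] [0.0665 0.0223] 15.2 ell [ 0.4769 -0.0871] [0.0207 0.0745]
```

View pics/tc.png

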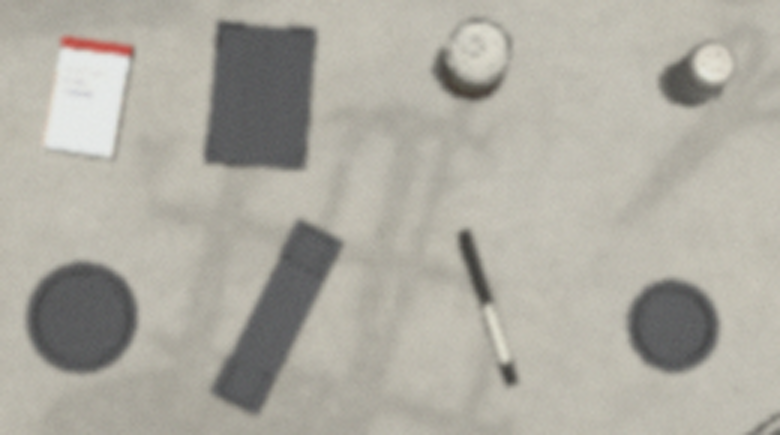

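View pics/sc.png

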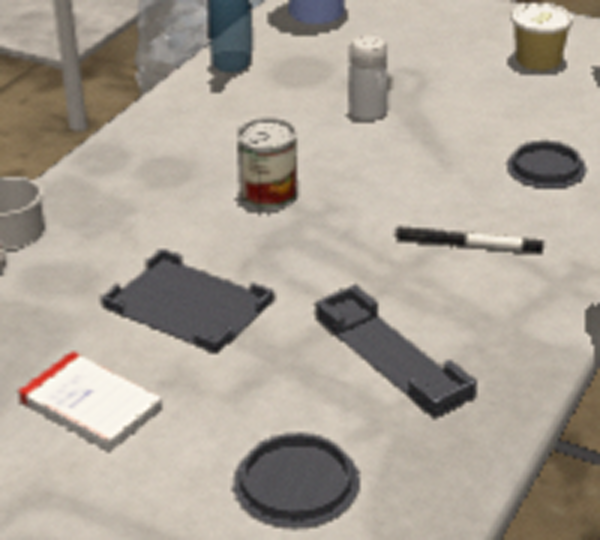

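The crops show every corner clearly. In the enlarged side crop the pad's red-strip corners are at (21,395) and (75,353), and the tin lid centre is at (267,133). I'll triangulate the matching features from both views.

```bash
cat > m.py <<'E'
from h import *
t=lambda p:((p[0]+.5)/3-.5+190,(p[1]+.5)/3-.5+180)
s=lambda p:((p[0]+.5)/3-.5+215,(p[1]+.5)/3-.5+165)
F=dict(tin=[((477,50),(267,133))],shaker=[((712,64),(368,43))],
pad=[((62,38),(21,394)),((133,45),(75,354)),((113,158),(161,402)),((45,150),(110,441))],
pen=[((464,231),(397,235)),((512,383),(543,245))],
rest=[((300,220),(317,304)),((343,243),(358,287)),((258,413),(475,380)),((212,390),(435,406))],
tray=[((218,22),(103,296)),((316,28),(160,253)),((304,168),(273,290)),((206,162),(213,344))],
tinh=[((82,317),(297,476))],shh=[((673,325),(547,162))])
for k,v in F.items():
    P=np.array([tri(t(a),s(b))[0] for a,b in v]); e=[tri(t(a),s(b))[1] for a,b in v]
    print(k,"mean",P.mean(0).round(4),"z",P[:,2].round(4),"gap",np.round(e,4))
    H=dict(tin=.072,shaker=.086,pad=.013,pen=.006,rest=.012,tray=.008,tinh=.008,shh=.008)[k]
    A=plane("top",[t(a) for a,b in v],H); B=plane("side",[s(b) for a,b in v],H)
    print("   top",A.mean(0).round(4),"side",B.mean(0).round(4))
    if len(v)>1:
        for W in (A,B):
            d=(W[0]+W[1]-W[2]-W[3]) if len(v)==4 else (W[0]-W[1])*2
            print("   ang",np.degrees(np.arctan2(d[1],d[0])).round(2),"len",(np.linalg.norm(d)/2).round(4))
E
python3 m.py
```

```text
tin mean [ 0.6464 -0.0827  0.0741] z [0.0741] gap [0.0009]
   top [ 0.6464 -0.0831  0.072 ] side [ 0.6487 -0.0857  0.072 ]
shaker mean [ 0.6324 -0.2741  0.0856] z [0.0856] gap [0.0029]
   top [ 0.631  -0.2745  0.086 ] side [ 0.6335 -0.2731  0.086 ]
pad mean [0.6216 0.2509 0.0102] z [0.0115 0.0102 0.0081 0.0111] gap [0.0007 0.0008 0.0025 0.004 ]
   top [0.6203 0.25   0.013 ] side [0.6203 0.2536 0.013 ]
   ang -7.5 len 0.1005
   ang -9.15 len 0.0982
pen mean [ 0.439  -0.0941  0.0068] z [0.0043 0.0093] gap [0.0013 0.0006]
   top [ 0.4385 -0.0943  0.006 ] side [ 0.4397 -0.0951  0.006 ]
   ang 16.7 len 0.1353
   ang 19.57 len 0.1357
rest mean [0.4317 0.0836 0.0156] z [0.0154 0.0162 0.0175 0.0132] gap [0.0023 0.0011 0.0021 0.0007]
   top [0.4312 0.0836 0.012 ] side [0.4344 0.0798 0.012 ]
   ang -26.85 len 0.1604
   ang -26.91 len 0.1613
tray mean [0.6244 0.1008 0.0113] z [0.0138 0.0073 0.0133 0.0106] gap [0.0024 0.0031 0.0028 0.0065]
   top [0.6233 0.1004 0.008 ] side [0.6288 0.0976 0.008 ]
   ang -4.27 len 0.1249
   ang -3.89 len 0.1225
tinh mean [0.4318 0.2517 0.0069] z [0.0069] gap [0.002]
   top [0.4308 0.2511 0.008 ] side [0.4322 0.253  0.008 ]
shh mean [ 0.4218 -0.2517  0.0097] z [0.0097] gap [0.0007]
   top [ 0.4215 -0.2523  0.008 ] side [ 0.423  -0.2542  0.008 ]
```

Both views agree, and the heights match the text. I'll start with the shaker.

Emit:
jog_arm(
  deltas=[
    [[1,3.6,3.1,0,0],[1,3.6,3.1,0,0],[1,3.6,3.1,0,0],[1,3.6,3.1,0,0],[1,3.6,3.1,0,0],[1,3.6,3.1,0,0],[1,3.6,3.1,0,0],[1,3.6,3.1,0,0]],
  ],
  force=15,
)

```text
time_s: 1.1
tcp_pos: [0.4921, -0.3944, 0.2453]
eef_rot: [180.0, -0.0, -162.5]
contact_force: [-0.0, -1.6, 0.2]
gripper_width: 0.0877
gripper_force: 0.0
```

Emit:
jog_arm(
  deltas=[
    [[1,3.5,3.0,0,0],[1,3.5,3.0,0,0],[1,3.5,3.0,-2,0],[1,3.4,3.0,-3,0],[1,0,0,-3,0],[1,0,0,-2,0],[1,0,0,0,0],[1,0,0,0,0]],
  ],
)

```text
time_s: 2.1
tcp_pos: [0.6305, -0.276, 0.1464]
eef_rot: [-180.0, 0.0, -162.5]
contact_force: [-0.1, 0.2, 0.4]
gripper_width: 0.0875
gripper_force: 0.0
```

Run:
```python
from h import *
S=r.capture("side");T=r.capture("top")
a=cv2.resize(S[80:240,240:440],None,fx=2,fy=2); b=cv2.resize(T[130:290,350:550],None,fx=2,fy=2)
cv2.imwrite("pics/c1.png",np.hstack([a,b])); print(r.get_state()['tcp_pos'])
```

```text
[ 0.63076855 -0.27600601  0.14698005]
```

View pics/c1.png

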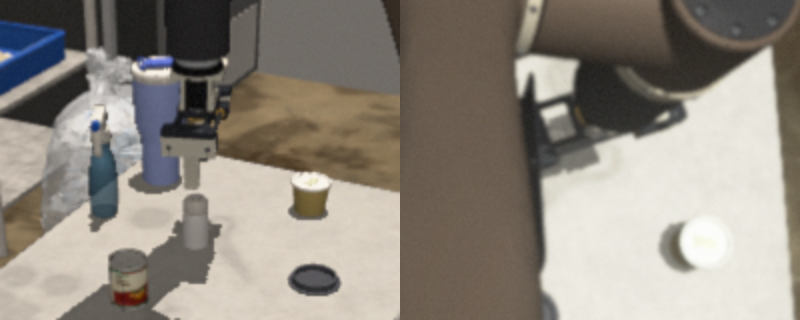

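The gripper hangs directly over the shaker at about (195,215) in the side crop. I'll go down and grip.

Emit:
jog_arm(
  deltas=[
    [[1,0.1,0.2,-2.5,0],[1,0,0,-2.5,0],[1,0,0,-2.5,0],[1,0,0,-2.3,0],[1,0,0,0,0],[-1,0,0,0,0],[-1,0,0,0,0],[-1,0,0,0,0]],
  ],
  force=15,
)

```text
time_s: 3.2
tcp_pos: [0.6317, -0.2737, 0.0486]
eef_rot: [-180.0, 0.1, -162.5]
contact_force: [0.6, -0.8, 0.2]
gripper_width: 0.0631
gripper_force: 0.0
```

Emit:
jog_arm(
  deltas=[
    [[-1,0,0,0,0],[-1,0,0,0,0],[-1,0,0,0,0],[-1,0,0,0,0]],
  ],
)

```text
time_s: 3.7
tcp_pos: [0.6315, -0.2738, 0.0479]
eef_rot: [-180.0, 0.0, -162.5]
contact_force: [0.3, 0.1, 3.1]
gripper_width: 0.0426
gripper_force: 15.0
```

Emit:
jog_arm(
  deltas=[
    [[-1,0,0,1.5,0],[-1,0,0,2.5,0],[-1,-2.5,0.3,0,0],[-1,-4,0.4,0,0],[-1,-4,0.4,0,0],[-1,-4,0.4,0,0],[-1,-4,0.4,0,0],[-1,-2.5,0.2,0,0]],
  ],
)

```text
time_s: 4.7
tcp_pos: [0.4192, -0.2523, 0.0882]
eef_rot: [180.0, 0.0, -162.5]
contact_force: [-0.5, -0.4, -0.8]
gripper_width: 0.0433
gripper_force: 15.0
```

Emit:
jog_arm(
  deltas=[
    [[-1,0,0,0,0],[-1,0,0,0,0],[-1,0,0,0,0]],
  ],
)

```text
time_s: 5.08
tcp_pos: [0.4221, -0.2527, 0.0877]
eef_rot: [-180.0, 0.0, -162.5]
contact_force: [-0.0, -0.1, -1.3]
gripper_width: 0.0432
gripper_force: 15.0
```

Run:
```python
from h import *
S=r.capture("side");T=r.capture("top")
a=cv2.resize(S[110:250,320:460],None,fx=2.8,fy=2.8,interpolation=cv2.INTER_CUBIC); b=cv2.resize(T[220:360,340:480],None,fx=2.8,fy=2.8,interpolation=cv2.INTER_CUBIC)
cv2.imwrite("pics/c2.png",np.hstack([a,b])); s=r.get_state();print(s['tcp_pos'],s['gripper_width'])
```

```text
[ 0.42173372 -0.25266069  0.08746922] 0.04295229665055511
```

View pics/c2.png

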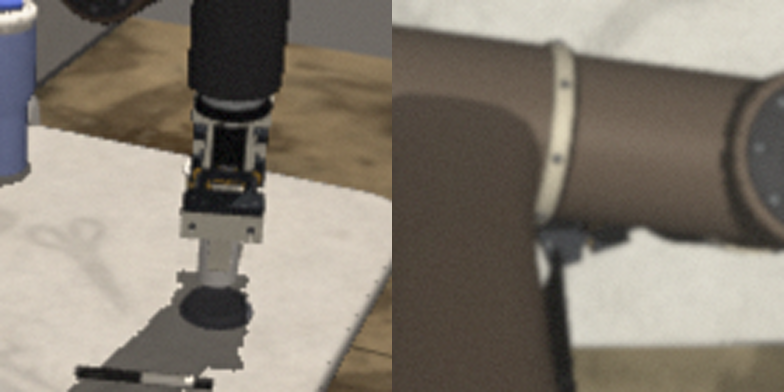

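The shaker hangs centred over the holder, which is at about (215,307) in the side crop. I'll lower it.

Emit:
jog_arm(
  deltas=[
    [[-1,0,0,-1.2,0],[-1,0,0,-1.2,0],[-1,0,0,-0.8,0],[-1,0,0,-0.3,0],[-1,0,0,0,0],[-1,0,0,0,0]],
  ],
)

```text
time_s: 5.92
tcp_pos: [0.4214, -0.2527, 0.0528]
eef_rot: [-180.0, 0.0, -162.5]
contact_force: [0.3, 0.0, -0.3]
gripper_width: 0.0428
gripper_force: 15.0
```

Emit:
jog_arm(
  deltas=[
    [[-1,0,0,-0.1,0],[-1,0,0,0,0],[-1,0,0,0,0]],
  ],
)

```text
time_s: 6.3
tcp_pos: [0.4212, -0.2527, 0.0517]
eef_rot: [-180.0, 0.0, -162.5]
contact_force: [0.5, -0.3, -1.1]
gripper_width: 0.0425
gripper_force: 15.0
```

Emit:
jog_arm(
  deltas=[
    [[-1,0,0,-0.05,0],[0.2,0,0,0,0],[0.6,0,0,0,0],[1,0,0,0,0],[1,0,0,0,0],[1,0,0,3,0],[1,0,0,4,0],[1,0,0,2,0]],
  ],
)

```text
time_s: 7.3
tcp_pos: [0.422, -0.2529, 0.1431]
eef_rot: [-179.9, 0.1, -162.5]
contact_force: [-0.6, -0.3, -0.4]
gripper_width: 0.0878
gripper_force: 0.0
```

Emit:
jog_arm(
  deltas=[
    [[1,0.5,4,0,0],[1,0.5,4,0,0],[1,0.5,4,0,0],[1,0.2,3.8,-2,0],[1,0,0,-3,0],[1,0,0,-2.5,0],[1,0,0,0,0],[1,0,0,0,0]],
  ],
  force=8,
)

```text
time_s: 8.3
tcp_pos: [0.4387, -0.0947, 0.0668]
eef_rot: [-180.0, 0.0, -162.5]
contact_force: [-0.3, -0.1, 0.1]
gripper_width: 0.0878
gripper_force: 0.0
```

Run:
```python
from h import *
S=r.capture("side");T=r.capture("top")
a=cv2.resize(S[150:290,290:430],None,fx=2.8,fy=2.8,interpolation=cv2.INTER_CUBIC); b=cv2.resize(T[220:360,310:450],None,fx=2.8,fy=2.8,interpolation=cv2.INTER_CUBIC)
cv2.imwrite("pics/c3.png",np.hstack([a,b])); s=r.get_state();print(s['tcp_pos'],s['eef_rot'])
```

```text
[ 0.43896631 -0.09468886  0.067107  ] [-1.79982771e+02  1.06393455e-01 -1.62485663e+02]
```

View pics/c3.png

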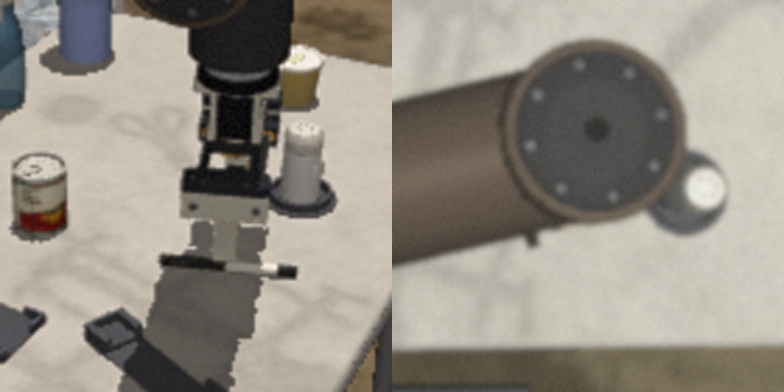

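The shaker stands upright in its holder, and the fingers are over the middle of the pen at about (228,265) in the side crop. I'll go down and grip the pen.

Emit:
jog_arm(
  deltas=[
    [[1,0,0,-2,0],[1,0,0,-1.7,0],[1,0,0,-0.8,0],[1,0,0,0,0],[-1,0,0,0,0],[-1,0,0,0,0],[-1,0,0,0,0],[-1,0,0,0,0]],
  ],
)

```text
time_s: 9.4
tcp_pos: [0.4383, -0.0946, 0.0212]
eef_rot: [-180.0, 0.0, -162.5]
contact_force: [0.1, 0.1, 0.6]
gripper_width: 0.0537
gripper_force: 0.0
```

Emit:
jog_arm(
  deltas=[
    [[-1,0,0,0,0],[-1,0,0,0,0],[-1,0,0,0,0],[-1,0,0,0,0],[-1,0,0,0,0],[-1,0,0,0,0]],
  ],
)

```text
time_s: 10.15
tcp_pos: [0.4382, -0.0947, 0.021]
eef_rot: [180.0, -0.0, -162.5]
contact_force: [-0.0, 0.5, -0.1]
gripper_width: 0.0124
gripper_force: 8.0
```

Emit:
jog_arm(
  deltas=[
    [[-1,0,0,2,0],[-1,0,0,2,0],[-1,-0.1,3,0,-0.13],[-1,-0.1,3,0,-0.13],[-1,-0.1,3,0,-0.13],[-1,-0.1,3,0,-0.13],[-1,-0.1,3,0,-0.13],[-1,-0.1,2.7,0,-0.13]],
  ],
)

```text
time_s: 11.15
tcp_pos: [0.4321, 0.0834, 0.0611]
eef_rot: [180.0, 0.0, 152.6]
contact_force: [0.3, 0.9, -1.1]
gripper_width: 0.0119
gripper_force: 8.0
```

Emit:
jog_arm(
  deltas=[
    [[-1,0,0,0,0],[-1,0,0,0,0],[-1,0,0,-1,0],[-1,0,0,0,0]],
  ],
)

```text
time_s: 11.65
tcp_pos: [0.4315, 0.0813, 0.0501]
eef_rot: [-179.9, -0.1, 152.8]
contact_force: [0.4, 0.4, 0.2]
gripper_width: 0.0122
gripper_force: 8.0
```

Run:
```python
from h import *
S=r.capture("side");T=r.capture("top")
a=cv2.resize(S[190:330,270:410],None,fx=2.8,fy=2.8,interpolation=cv2.INTER_CUBIC); b=cv2.resize(T[220:360,220:360],None,fx=2.8,fy=2.8,interpolation=cv2.INTER_CUBIC)
cv2.imwrite("pics/c4.png",np.hstack([a,b])); s=r.get_state();print(s['tcp_pos'],s['eef_rot'])
```

```text
[0.43199375 0.08175414 0.05073489] [-1.79949817e+02 -2.29366074e-02  1.52802367e+02]
```

View pics/c4.png

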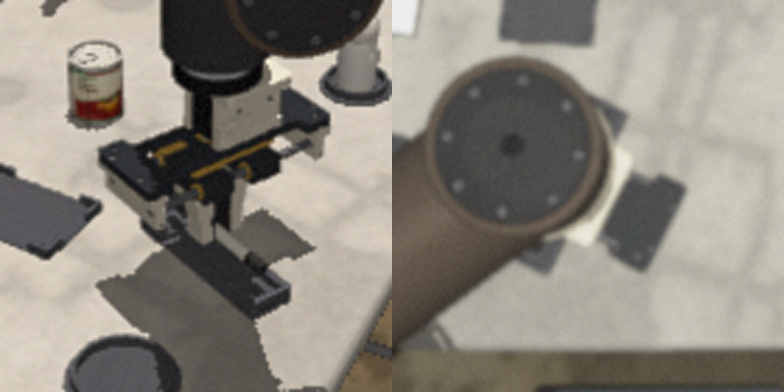

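The pen hangs over the rest and lines up with it, with its near end at about (262,265) in the side crop. I'll check that end by casting a ray.

Run:
```python
from h import *
print(plane("side",[(363.6,284.6)],.0355), plane("side",[(475/3+215,380/3+165),(435/3+215,406/3+165)],.018).mean(0))
```

```text
[[0.37438255 0.10779365 0.0355    ]] [0.35867466 0.12353043 0.018     ]
```

Emit:
jog_arm(
  deltas=[
    [[-1,0,0.05,-1,0],[-1,0,0,-0.8,0],[-1,0,0,-0.2,0],[-1,0,0,0,0]],
  ],
)

```text
time_s: 12.25
tcp_pos: [0.4321, 0.0828, 0.0308]
eef_rot: [-180.0, -0.0, 152.8]
contact_force: [0.1, 0.3, 0.5]
gripper_width: 0.0124
gripper_force: 8.0
```

Run:
```python
from h import *
S=r.capture("side")
cv2.imwrite("pics/c5.png",cv2.resize(S[245:315,305:395],None,fx=8,fy=8,interpolation=cv2.INTER_CUBIC))
```

```text
(no output)
```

View pics/c5.png

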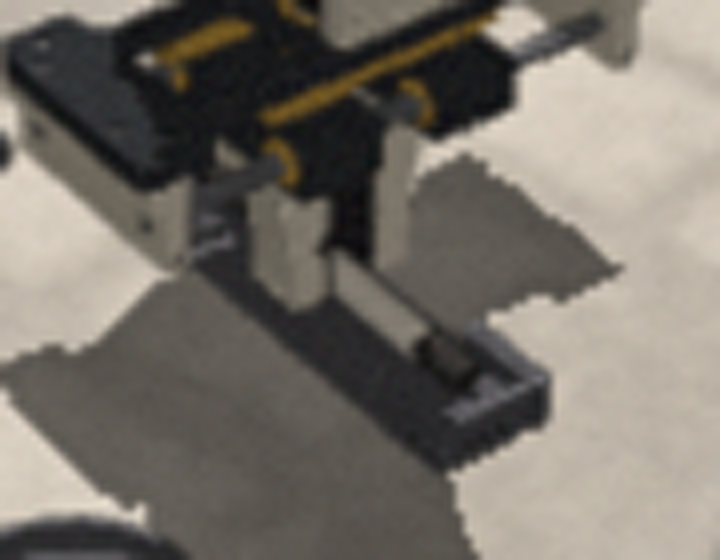

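The pen end sits inside the saddle at about (475,372) in the enlarged crop. I'll compare it with the far outer corner of the rest at (548,372).

Run:
```python
from h import *
f=lambda p:(305+(p[0]+.5)/8-.5,245+(p[1]+.5)/8-.5)
p=plane("side",[f((475,375)),f((460,362))],.0158)
c=plane("side",[f((548,372)),f((475,325))],.018)
a=np.radians(-27); u=np.array([np.cos(a),np.sin(a)]); v=np.array([-u[1],u[0]])
o=np.array([.434,.0805]) # rest centre as this camera sees it
for q in (*p,*c): print(q.round(4),"along",((q[:2]-o)@u).round(4),"perp",((q[:2]-o)@v).round(4))
```

```text
[0.3723 0.109  0.0158] along -0.0679 perp -0.0027
[0.3788 0.1054 0.0158] along -0.0605 perp -0.0028
[0.3522 0.1002 0.018 ] along -0.0818 perp -0.0195
[0.3808 0.0898 0.018 ] along -0.0516 perp -0.0159
```

The pen is centred to within 3 mm. I'll lower it the rest of the way and release.

Emit:
jog_arm(
  deltas=[
    [[-1,0,0.1,-0.2,0],[-1,0,0,0,0],[-1,0,0,0,0],[-0.5,0,0,0,0],[0,0,0,0,0],[0,0,0,0,0],[0,0,0,2,0],[0,0,0,4,0]],
  ],
)

```text
time_s: 13.3
tcp_pos: [0.4311, 0.0831, 0.0886]
eef_rot: [-179.8, -0.1, 152.8]
contact_force: [1.5, 0.9, -0.1]
gripper_width: 0.0437
gripper_force: 0.0
```

Emit:
jog_arm(
  deltas=[
    [[1,0,0,4,0],[1,3,-2.3,2,0.06],[1,4,-3.1,0,0.06],[1,4,-3.1,0,0.06],[1,4,-3.1,0,0.06],[1,4,-3.1,0,0.06],[1,2.6,-2,0,0.03],[1,0,0,-2,0]],
  ],
  force=15,
)

```text
time_s: 14.3
tcp_pos: [0.6505, -0.0849, 0.1292]
eef_rot: [180.0, 0.1, 171.6]
contact_force: [-0.4, 1.3, 0.5]
gripper_width: 0.0875
gripper_force: 0.0
```

Emit:
jog_arm(
  deltas=[
    [[1,0,0,0,0],[1,0,0,0,0]],
  ],
)

```text
time_s: 14.55
tcp_pos: [0.6482, -0.083, 0.1295]
eef_rot: [-180.0, 0.0, 171.8]
contact_force: [0.6, -0.8, 1.1]
gripper_width: 0.0878
gripper_force: 0.0
```

Run:
```python
from h import *
S=r.capture("side");T=r.capture("top")
a=cv2.resize(S[150:310,240:400],None,fx=2.5,fy=2.5,interpolation=cv2.INTER_CUBIC); b=cv2.resize(T[170:330,240:400],None,fx=2.5,fy=2.5,interpolation=cv2.INTER_CUBIC)
cv2.imwrite("pics/c6.png",np.hstack([a,b])); s=r.get_state();print(s['tcp_pos'],s['eef_rot'])
```

```text
[ 0.64844226 -0.08280219  0.13010193] [1.79988616e+02 7.26187522e-02 1.71778655e+02]
```

View pics/c6.png

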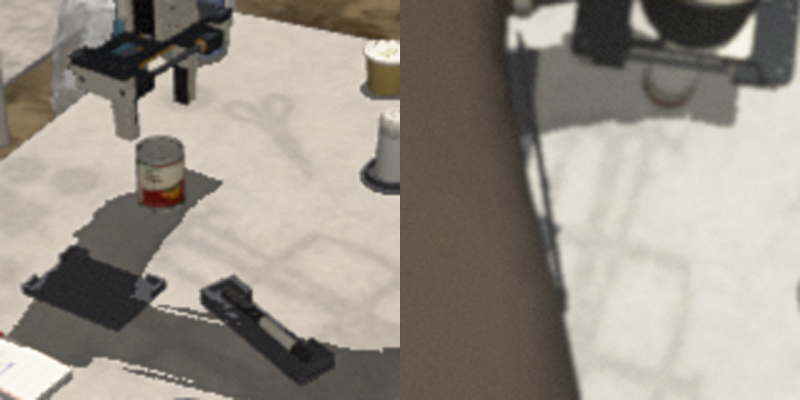

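The pen lies in its rest with its ends inside the saddles. The fingers straddle the tin at about (160,170) in the side crop. I'll go down and grip.

Emit:
jog_arm(
  deltas=[
    [[1,-0.1,0,-2.5,0],[1,0,0,-2.5,0],[1,0,0,-2.5,0],[1,0,0,-1.3,0],[1,0,0,0,0],[-1,0,0,0,0],[-1,0,0,0,0],[-1,0,0,0,0]],
  ],
)

```text
time_s: 15.65
tcp_pos: [0.6476, -0.0831, 0.0418]
eef_rot: [180.0, 0.1, 171.7]
contact_force: [0.3, 0.2, 0.4]
gripper_width: 0.0631
gripper_force: 0.0
```

Emit:
jog_arm(
  deltas=[
    [[-1,0,0,0,0],[-1,0,0,0,0],[-1,0,0,0,0]],
  ],
)

```text
time_s: 16.02
tcp_pos: [0.6474, -0.0832, 0.0416]
eef_rot: [-180.0, 0.0, 171.7]
contact_force: [-2.3, -0.1, 5.6]
gripper_width: 0.0572
gripper_force: 15.0
```

Emit:
jog_arm(
  deltas=[
    [[-1,0,0,2,0],[-1,0,0,2.5,0],[-1,-1.6,2.5,0,0],[-1,-2.5,4,0,0],[-1,-2.5,4,0,0],[-1,-2.5,4,0,0],[-1,-2.5,4,0,0],[-1,-2.5,4,0,0]],
  ],
)

```text
time_s: 17.02
tcp_pos: [0.505, 0.1429, 0.0857]
eef_rot: [-180.0, -0.0, 171.7]
contact_force: [0.7, 0.3, -1.2]
gripper_width: 0.0569
gripper_force: 15.0
```

Emit:
jog_arm(
  deltas=[
    [[-1,-2.5,4,0,0],[-1,-2.5,4,0,0],[-1,-2.5,3,0,0],[-1,0,0,0,0],[-1,0,0,0,0],[-1,0,0,-1.5,0],[-1,0,0,0,0]],
  ],
)

```text
time_s: 17.9
tcp_pos: [0.4311, 0.2504, 0.0701]
eef_rot: [-179.9, -0.1, 171.6]
contact_force: [0.0, 0.5, -1.8]
gripper_width: 0.0567
gripper_force: 15.0
```

Run:
```python
from h import *
S=r.capture("side");T=r.capture("top")
a=cv2.resize(S[210:370,240:400],None,fx=2.5,fy=2.5,interpolation=cv2.INTER_CUBIC); b=cv2.resize(T[190:350,150:310],None,fx=2.5,fy=2.5,interpolation=cv2.INTER_CUBIC)
cv2.imwrite("pics/c7.png",np.hstack([a,b])); s=r.get_state();print(s['tcp_pos'],s['eef_rot'])
```

```text
[0.43161218 0.25112285 0.0710884 ] [-1.79966632e+02 -1.13063138e-02  1.71670523e+02]
```

View pics/c7.png

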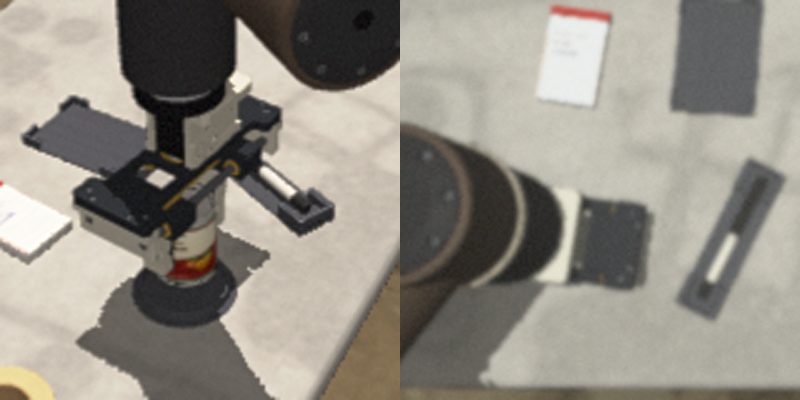

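The tin hangs centred above its holder, and the pen is centred in its rest. I'll lower the tin.

Emit:
jog_arm(
  deltas=[
    [[-1,0,0.1,-1,0],[-1,0,0,-1,0],[-1,0,0,-0.5,0],[-1,0,0,0,0],[-1,0,0,-0.1,0],[-1,0,0,0,0],[-1,0,0,0,0]],
  ],
)

```text
time_s: 18.88
tcp_pos: [0.4313, 0.2529, 0.0453]
eef_rot: [180.0, 0.0, 171.7]
contact_force: [-1.2, -0.1, -2.0]
gripper_width: 0.057
gripper_force: 15.0
```

Emit:
jog_arm(
  deltas=[
    [[-1,0,0,-0.05,0],[0.5,0,0,0,0],[1,0,0,0,0],[1,0,0,0,0],[1,0,0,0,0],[1,0,0,3,0],[1,0,0,4,0],[1,0,0,3,0]],
  ],
)

```text
time_s: 19.88
tcp_pos: [0.4314, 0.253, 0.1462]
eef_rot: [180.0, 0.0, 171.7]
contact_force: [0.3, 0.5, -0.3]
gripper_width: 0.0874
gripper_force: 0.0
```

Emit:
jog_arm(
  deltas=[
    [[1,4,0,0,0],[1,5,0,0,0],[1,5,0,0,0],[1,5,-0.1,0,0],[1,0,0,-3.5,0],[1,0,0,-3,0],[1,0,0,0,0],[1,0,0,0,0]],
  ],
)

```text
time_s: 20.88
tcp_pos: [0.6218, 0.2522, 0.0807]
eef_rot: [180.0, 0.1, 171.8]
contact_force: [0.3, 0.3, 1.4]
gripper_width: 0.0877
gripper_force: 0.0
```

Run:
```python
from h import *
S=r.capture("side");T=r.capture("top")
a=cv2.resize(S[190:350,200:360],None,fx=2.5,fy=2.5,interpolation=cv2.INTER_CUBIC); b=cv2.resize(T[170:330,150:310],None,fx=2.5,fy=2.5,interpolation=cv2.INTER_CUBIC)
cv2.imwrite("pics/c8.png",np.hstack([a,b])); s=r.get_state();print(s['tcp_pos'],s['eef_rot'])
```

```text
[0.62198243 0.25251704 0.0814156 ] [1.79902187e+02 1.18337435e-01 1.71765823e+02]
```

View pics/c8.png

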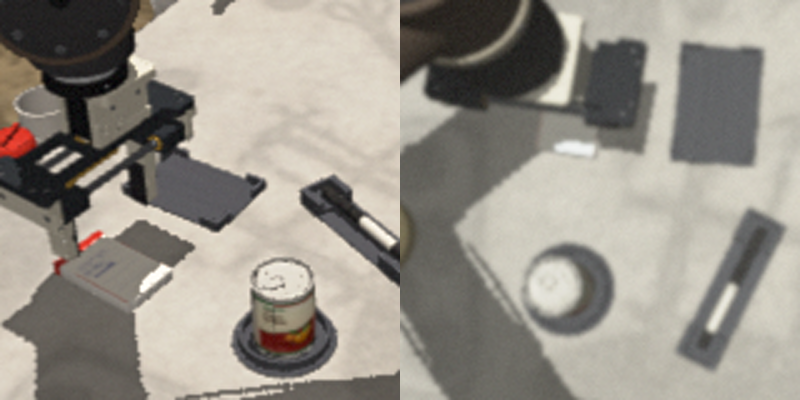

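The tin stands upright in its holder, and the gripper straddles the pad. I'll go down and grip it.

Emit:
jog_arm(
  deltas=[
    [[1,0,0,-2.5,0],[1,0,0,-2.2,0],[1,0,0,-1.1,0],[1,0,0,0,0],[-1,0,0,0,0],[-1,0,0,0,0],[-1,0,0,0,0],[-1,0,0,0,0]],
  ],
  force=15,
)

```text
time_s: 21.98
tcp_pos: [0.6214, 0.252, 0.0222]
eef_rot: [180.0, 0.0, 171.7]
contact_force: [-0.5, 0.1, 3.6]
gripper_width: 0.0626
gripper_force: 15.0
```

Emit:
jog_arm(
  deltas=[
    [[-1,0,0,0,0],[-1,0,0,0,0],[-1,0,0,0,0]],
  ],
)

```text
time_s: 22.35
tcp_pos: [0.6214, 0.252, 0.0221]
eef_rot: [180.0, 0.0, 171.8]
contact_force: [-1.9, -0.6, 5.1]
gripper_width: 0.0625
gripper_force: 15.0
```

Emit:
jog_arm(
  deltas=[
    [[-1,0,0,2,0],[-1,0,0,2,0],[-1,0.1,-3.5,0,0.02],[-1,0.1,-4,0,0.02],[-1,0.1,-4,0,0.02],[-1,0.1,-3.7,0,0.013],[-1,0,0,0,0],[-1,0,0,0,0]],
  ],
)

```text
time_s: 23.35
tcp_pos: [0.6252, 0.0998, 0.0614]
eef_rot: [-180.0, -0.0, 175.9]
contact_force: [0.2, 1.3, -1.7]
gripper_width: 0.0624
gripper_force: 15.0
```

Emit:
jog_arm(
  deltas=[
    [[-1,0,0,-1.5,0],[-1,0,0,-0.5,0],[-1,0,0,0,0]],
  ],
)

```text
time_s: 23.72
tcp_pos: [0.6246, 0.1001, 0.0404]
eef_rot: [-179.9, -0.1, 176.0]
contact_force: [0.1, 0.4, -1.9]
gripper_width: 0.0627
gripper_force: 15.0
```

Run:
```python
from h import *
S=r.capture("side");T=r.capture("top")
a=cv2.resize(S[200:320,210:330],None,fx=3.3,fy=3.3,interpolation=cv2.INTER_CUBIC); b=cv2.resize(T[150:270,210:330],None,fx=3.3,fy=3.3,interpolation=cv2.INTER_CUBIC)
cv2.imwrite("pics/c9.png",np.hstack([a,b])); s=r.get_state();print(s['tcp_pos'],s['eef_rot'])
```

```text
[0.62520895 0.10014165 0.04137731] [-1.79985652e+02 -1.28155713e-02  1.75954610e+02]
```

View pics/c9.png

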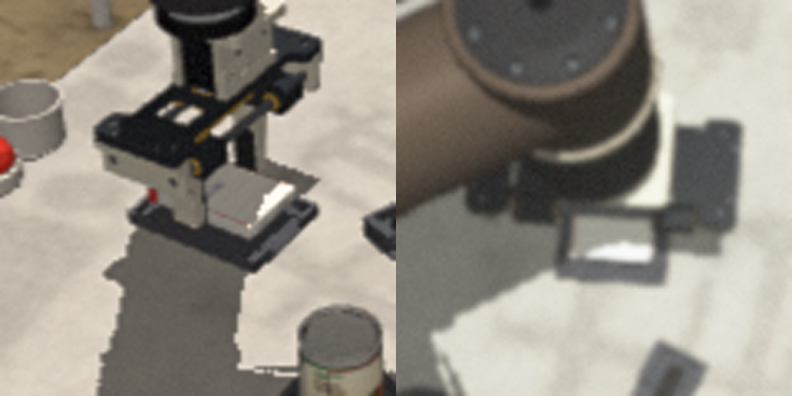

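The pad is over the tray with all four edges inside it. In the top view its left and right margins are about 19 and 13 px, so I'll move it slightly toward +y and lower it.

Emit:
jog_arm(
  deltas=[
    [[-1,0,0.15,-0.6,0],[-1,0,0,-0.5,0],[-1,0,0,-0.3,0],[-1,0,0,0,0],[-1,0,0,0,0]],
  ],
)

```text
time_s: 24.45
tcp_pos: [0.6253, 0.1013, 0.0277]
eef_rot: [180.0, 0.0, 175.9]
contact_force: [0.4, -0.9, -1.0]
gripper_width: 0.0625
gripper_force: 15.0
```

Emit:
jog_arm(
  deltas=[
    [[-1,0,0,-0.2,0],[-1,0,0,0,0],[-1,0,0,0,0]],
  ],
)

```text
time_s: 24.82
tcp_pos: [0.6252, 0.1013, 0.0256]
eef_rot: [180.0, 0.0, 175.9]
contact_force: [0.2, 0.3, -0.5]
gripper_width: 0.0624
gripper_force: 15.0
```

Emit:
jog_arm(
  deltas=[
    [[-1,0,0,-0.05,0],[0.9,0,0,0,0],[1,0,0,0,0],[1,0,0,0,0],[1,0,0,3,0],[1,0,0,5,0],[1,0,0,5,0],[1,0,0,4,0]],
  ],
)

```text
time_s: 25.82
tcp_pos: [0.6254, 0.1014, 0.1975]
eef_rot: [180.0, 0.1, 175.9]
contact_force: [1.1, 1.3, -0.4]
gripper_width: 0.0875
gripper_force: 0.0
```

Emit:
jog_arm(
  deltas=[
    [[1,-1,-5,0,0],[1,-1,-5,0,0],[1,-1,-5,0,0],[1,-1,-5,0,0],[1,-1,-5,0,0],[1,-1,-5,0,0],[1,0,0,0,0],[1,0,0,0,0]],
  ],
)

```text
time_s: 26.82
tcp_pos: [0.5651, -0.1989, 0.195]
eef_rot: [180.0, 0.0, 175.9]
contact_force: [0.2, 0.4, -0.4]
gripper_width: 0.0874
gripper_force: 0.0
```

Run:
```python
from h import *
S=r.capture("side");T=r.capture("top")
a=cv2.resize(S[165:345,235:415],None,fx=2.2,fy=2.2,interpolation=cv2.INTER_CUBIC); b=cv2.resize(T[150:330,195:375],None,fx=2.2,fy=2.2,interpolation=cv2.INTER_CUBIC)
cv2.imwrite("pics/c10.png",np.hstack([a,b]))
w=(T.min(2)>140).astype(np.uint8)*255
c=blobs(w,(262,185,293,237))[0]; p=cv2.minAreaRect(plane("top",c[:,0],.016)[:,:2].astype(np.float32)); print("pad",p)
```

```text
pad ((0.6200186610221863, 0.10556672513484955), (0.05960967019200325, 0.09328249096870422), 87.03101348876953)
```

View pics/c10.png

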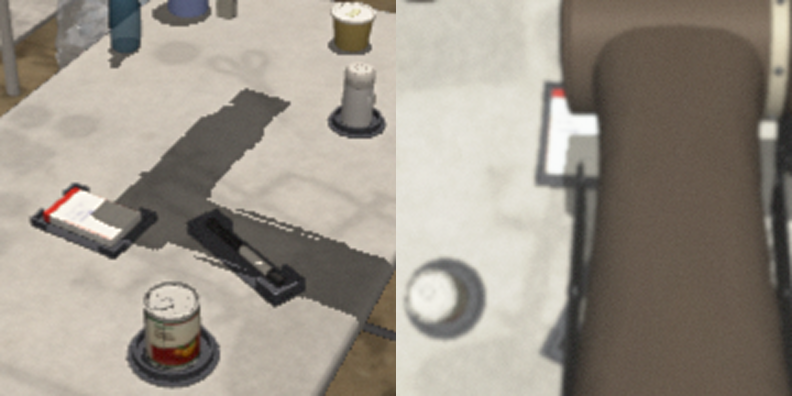

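The pad appears to lie between its guides, but the arm hides part of it from above. I'll clear the arm for a final check.

Emit:
jog_arm(
  deltas=[
    [[1,-3,-4.5,1,0],[1,-3,-4.5,1,0],[1,-3,-4.5,1,0],[1,-3,-4.5,1,0],[1,-3,-4.5,0,0],[1,-3,-4.5,0,0],[1,-3,-4.5,0,0],[1,0,0,0,0]],
  ],
)

```text
time_s: 27.92
tcp_pos: [0.3539, -0.5153, 0.2346]
eef_rot: [180.0, -0.0, 175.8]
contact_force: [-0.5, 1.0, 0.2]
gripper_width: 0.0875
gripper_force: 0.0
```

Run:
```python
from h import *
T=r.capture("top"); S=r.capture("side")
b=cv2.resize(T[175:315,190:450],None,fx=3,fy=3,interpolation=cv2.INTER_CUBIC); cv2.imwrite("pics/c11.png",b)
for n,I,B in(("top",T,(262,185,293,237)),("side",S,(245,240,315,290))):
    w=(I.max(2)>125).astype(np.uint8)*255
    for c in blobs(w,B)[:1]: print(n,cv2.minAreaRect(plane(n,c[:,0],.013)[:,:2].astype(np.float32)))
```

```text
top ((0.6255856156349182, 0.10093527287244797), (0.06757368892431259, 0.10563698410987854), 85.71157836914062)
side ((0.6252174377441406, 0.10230135917663574), (0.19574956595897675, 0.22146877646446228), 28.691225051879883)
```

View pics/c11.png

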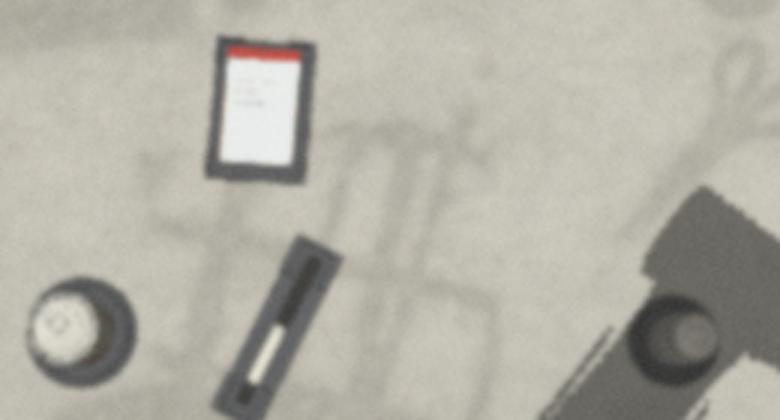

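All four things look seated: the pad spans (222..303, 45..165) inside the tray, and the pen is centred. As a last check I'll compute the tin and shaker offsets, correcting for parallax.

Run:
```python
from h import *
f=lambda p:(190+(p[0]+.5)/3-.5,175+(p[1]+.5)/3-.5)
for a,h,b in(((65,329),.075,(82,332)),((694,337),.089,(673,339))):
    P,Q=plane("top",[f(a)],h)[0],plane("top",[f(b)],.008)[0]; print(P.round(4),Q.round(4),(P-Q)[:2].round(4))
```

```text
[0.4304 0.2501 0.075 ] [0.4308 0.2511 0.008 ] [-0.0004 -0.001 ]
[ 0.421  -0.2502  0.089 ] [ 0.4223 -0.2523  0.008 ] [-0.0013  0.0021]
```

```bash
python3 -c "
from plant import r
print(r.close_job())"
```

```text
the job is handed in; nothing more can be done
None
```

I placed the shaker, tin, pad and pen in their holders and handed the job in at about 28 s of arm time. The final views showed all four seated and centred to within about 3 mm. The shaker and tin were upright in every view, and I kept clear of the tape roll and the deli tub. The hand-in returned no verdict.

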